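# Fit a keyed shaft in a timing pulley and hold it down for the retaining clip

### The job

Set the loose timing pulley on top of the open vise jaws, hub down in the gap so that its flange rests flat on both jaws, and let go of it. Then take the keyed shaft with the collar out of the wooden block, push its nose into the pulley's bore, turn it until the key slips into the keyway, and press on until the collar has pushed the wave spring fully down flush with the pulley's face. Finish like that, still gripping the shaft and pressing it fully home so that the retaining clip can be fitted underneath, and leave the other things on the bench alone.

Things in the scene. Friction and masses are not known exactly. Their poses are not given: they have to be found in the camera images.
- pulley: loose aluminium timing pulley, 0.22 kg, hub down on the bench. Origin: centre of the hub's underside, z up the bore. Hub z 0-16 mm, 38 mm across, two flats facing its +y and -y, 31.5 mm apart, 21 mm long, lower edges chamfered 2 mm. Toothed rim with flanges z 16-38 mm, 56 mm diameter: grip there, any yaw. Bore 21.8 mm; keyway on its +x side, 8.4 mm wide, to 14.8 mm from the axis, full length
- pulley_seat (a point): on the pulley's axis, level with the underside of its lower flange (16 mm above the hub's underside), axes as the pulley's; comes to rest level with the jaw tops
- pulley_face (a point): centre of the pulley's flat top face (38 mm above the hub's underside), axes as the pulley's; the keyway (on +x) is open at this face, and a dark wave spring lies round the bore in a ring groove in it; a yellow paint mark on the flange shows the keyway's side
- wave_spring (a joint): how far the wave spring in the pulley's top face is pressed down, m: 0 free (standing 4 mm proud of the face, ring 31.5 to 38 mm diameter), 0.004 flush; starts to move at about 3 N, flush at about 9 N; springs back up when let go
- tool_vise: grey toolmaker's vise standing fixed on the bench, 211 mm long along its x axis (screw knob at the -x end), jaws 52 mm wide along its y axis, jaw tops 46 mm above the bench; the jaws stand still, 34.4 mm apart. Origin on its underside.
- jaw_gap (a point): centre of the gap between the jaws, level with the jaw tops. The jaw faces look along the point's x axis, 17.2 mm to either side; the gap is 30 mm deep and open at the sides (y). The pulley fits with its flats facing the jaws (pulley y along the point's x, either way round; it can still twist about 0.13 rad each way). The pressed-in shaft does not reach the bottom
- keyed_shaft: loose steel shaft, 0.19 kg, 20 mm diameter, 100 mm long, upright, nose down 24 mm deep in one of the two holes of the wooden block. Origin: centre of its lower end, z up along it. From below: nose tapered from 15 mm at the tip to 20 mm at z 4 mm, clip groove at z 8-9.6 mm, key on its +x side, collar 38 mm diameter at z 48-55 mm with yellow paint mark above the key, round grip end at z 55-100 mm
- key_foot (a point): on the shaft's axis, level with the lower end of the key (26 mm above the shaft's lower end). Key: z 26-45 mm, on the shaft's +x side, 6 mm wide, reaching 13.5 mm from the axis, edges eased 1 mm. The nose goes 26 mm into the bore before the key's foot meets the pulley's face; in the keyway the key has about 0.1 rad of play each way; turned further off it wedges
- collar_foot (a point): on the shaft's axis, level with the collar's underside (48 mm above the shaft's lower end); meets the wave spring 4 mm before it is home, and the pulley's top face when home (a firm stop)
- plain_shaft: brass shaft without key or collar, 20 mm diameter with a 12 mm spigot on top, 60 mm long, stands in the block's other hole; leave alone. Origin: centre of its lower end
- block: wooden block 62 x 128 x 34 mm fixed on the bench, long along its y axis, two blind holes of 21.8 mm, 24 mm deep, 32 mm either side of its centre along y. Origin: centre of its underside
- calipers: calipers lying on the bench at the back, 68 x 205 x 15 mm; leave alone. Origin: centre of the underside
- pot: small amber pot with white lid, 37 mm diameter, 28 mm tall; leave alone. Origin: centre of the underside
Not all that is in view belongs to the job. Of the things like the keyed_shaft, leave any that is blue; of the rest the smaller one is meant.

How it is judged:
By the outcome, as a careful person would: the job done as asked, in the order asked, and still so for the second after the job is handed in, while the arm keeps its last pose, push and grip.
It also fails if it takes over 61 s, if anything falls off the work surface, if the arm or the gripper's body presses on something with over 40 N, if the wrist force passes 120 N, or if a joint passes its speed limit or range.

### The arm

A 7-joint arm with a two-finger parallel gripper is mounted at the origin on the work surface; the furniture and walls round the work are solid. World frame = base frame: x ahead of the robot, y to its left, z up, the work surface at z = 0. Lengths are in m, angles in degrees, forces in N, time in s.
With the tool pointing down it reaches from about 0.4 to 0.925 m from the base axis. Payload 5.6 kg.
Tool frame: the origin (TCP) lies midway between the tips of the shut fingers; the grasp point (between the pads) lies 19 mm behind it; z points along the fingers, y is the direction in which the jaws open and shut (so a half turn about z gives the same grasp; the last joint's range is limited). The gripper opens to 85 mm and grips with 20 to 120 N. Pads are 22 mm wide; open, the fingers measure 114 mm over their backs; the gripper's body (76 mm by 85 mm) begins 54 mm behind the grasp point. The pads swing forward as they close: fully open they stand 13 mm farther back than shut.
Start: joints at [66.291, 26.786, -0.665, 91.828, 0.344, 61.387, -3.226], TCP at [0.235, -0.606, 0.231] pointing down, gripper open.
Joint ranges: [-144.91, 144.91], [-17.63, 115.5], [-89.93, 88.59], [15.96, 139.68], [-74.01, 254.01], [8.47, 105.57], [-167.45, 167.45]. Speed limits (degrees/s): [147.25, 147.25, 180, 180, 180, 180, 180].

### API

Orientations are given as a 3x3 rotation matrix whose columns are the frame's x, y, z axes.
In Python, from bench import arm gives the robot as it stands.
- The arm moves only by the tool carry_out, never from a script. Its argument "plan" is one flat list of numbers, 7 for each row, row after row: the turn, a rotation vector about the world's x, y, z in rad, then the shift along the world's x, y, z in m, then the finger opening in m, from 0 to 0.0854. A call has 1 to 5 rows; each row is the pose to reach, as a shift and turn from the pose measured when the call began; what a row does not reach only later rows make up. A row lasts 1/12 s, in which the tool goes at most 41.7 mm and 7.16 degrees, less where a joint would pass 70% of its speed; a pose out of reach is approached as far as the arm can. A call with a gripper value outside its range is refused whole. The fingers move at their own pace and stop on an object; "newtons" is the grip in N (left out, the last holds). Time passes only in rows, so rows that repeat a pose let the fingers close. It gives the time, the measured TCP pose, the force and the opening at its end, in the units of the state.
- arm.state(): the state, without advancing time (a new reading comes with each control period).
- arm.snapshot(name): name is "side" or "top"; returns a dict with "image" (400x640x3 uint8, red, green, blue), "range_z" (400x640 float32, m along the optical axis (not along the pixel's ray), 0 where there is no reading), "vfov" (degrees; the focal length in pixels is half the picture's height over the tangent of half this angle, whatever the lens; pixels are square), "cx", "cy" (the principal point, pixels), "k1" (the pictures are not rectified: a ray, as slopes to the right and down, at radius r is drawn at 1 + k1 r^2 times it, then the intrinsics apply), "extrinsics" (4x4, takes a point from world to camera coordinates). Camera axes: x right, y up, looking along -z (the intrinsics and any distortion apply to the point x, -y, -z); pixel columns grow to the right and rows downward; lengths in m; the calibration is good to about 2 mm. A picture is of the moment at which its call begins.
- arm.job_done(): hands the job in, once; it reports no verdict.
Trained networks look in a picture, given as the dict that the camera call returned (one of the last four; its "shot" number tells which), for a name from the list of things; names that differ only in an ending like _2 or _b are one class to them, and where a whole thing is asked for, a point or a joint stands for the part that bears it (a point fixed in the world has none). Each returns a list of dicts, best first, with "p" (0 to 1); they miss things now and then, are a little off and sometimes report something else, mostly with a low value. They report only what shows in the picture. A call takes as long as a camera call. They do not tell look-alikes from the thing itself.
- arm.find_in(label, picture): "box" ([centre column, centre row, width, height] as shares, 0 to 1, of the picture: columns of its width, rows of its height, round what is visible of it).
- arm.pinpoint(label, picture): "location" ([column, row] as shares, 0 to 1, of the picture: columns of its width, rows of its height: a listed point, or the origin of a listed thing).
The state is a dict: "t": time; "joint_positions": joint angles; "joint_velocities": joint speeds; "tau": joint torques, N m; "tcp_pos": TCP position; "ee_rot": TCP orientation; "force": force on the tool from outside, world axes, zero at the start; "torque": the same for the moment, N m; "gripper_width": opening from 0.0 (shut) to 1.0 (fully open).
Only numpy, scipy, OpenCV 4.12 (cv2) and the standard library are available. Lean on these libraries where they do the work, as an engineer would, in place of code of your own. Each camera call takes 0.05 s, during which the arm holds its last target.

## Working session

There is one attempt and no reset: what is moved stays moved. The work goes in short steps, Python scripts to look and compute and a tool call to move; the robot and the scene stay as the last step left them, time stands still between calls to the robot, and variables do not carry over. Pictures are saved under pics/ and viewed, and the job is handed in when it is done.

Besides the shell and the picture viewer there is one more tool, called after ">>>" as a command line: name --argument value ..., lists and objects as JSON in quotes. carry_out: Moves the arm, as the interface text tells. Its arguments: {"type":"object","properties":{"plan":{"type":"array","items":{"type":"number"}},"newtons":{"type":"number"}},"required":["plan"]}

```bash
ls; mkdir -p pics; cat > h.py <<'E'
import numpy as np, cv2
from bench import arm
def K(p):
    f=200/np.tan(np.radians(p['vfov'])/2); return np.array([[f,0,p['cx']],[0,f,p['cy']],[0,0,1.]]),np.array([p['k1'],0,0,0.])
def ray(p,uv):
    k,d=K(p); n=cv2.undistortPoints(np.array(uv,float).reshape(-1,1,2),k,d).reshape(-1,2)
    c=np.c_[n[:,0],-n[:,1],-np.ones(len(n))]; E=np.array(p['extrinsics']); return -E[:3,:3].T@E[:3,3], c@E[:3,:3]
def onz(p,uv,z):
    o,r=ray(p,uv); t=(z-o[2])/r[:,2]; return o+t[:,None]*r
def proj(p,X):
    X=np.atleast_2d(X); E=np.array(p['extrinsics']); c=X@E[:3,:3].T+E[:3,3]; k,d=K(p)
    q=np.c_[c[:,0],-c[:,1],-c[:,2]]; return cv2.projectPoints(q,np.zeros(3),np.zeros(3),k,d)[0].reshape(-1,2)
def cloud(p):
    v,u=np.mgrid[:400,:640]; o,r=ray(p,np.c_[u.ravel(),v.ravel()]); z=p['range_z'].ravel()
    P=o+r*z[:,None]; P[z<=0]=np.nan; return P.reshape(400,640,3)
def save(p,n,box=None,s=1):
    im=p['image'][...,::-1]
    if box: a,b,c,d=box; im=im[b:d,a:c]
    cv2.imwrite('pics/'+n,cv2.resize(im,None,fx=s,fy=s,interpolation=cv2.INTER_CUBIC))
E
cat > a.py <<'E'
from h import *
import pickle
for n in ('top','side'):
    p=arm.snapshot(n); save(p,n+'1.png'); pickle.dump(p,open(n+'1.pkl','wb'))
    print(n,{k:p[k] for k in ('vfov','cx','cy','k1','shot')}); print(np.round(p['extrinsics'],3).tolist())
    for l in ('pulley','pulley_face','tool_vise','jaw_gap','keyed_shaft','collar_foot','key_foot','plain_shaft','block','calipers','pot'):
        r=arm.pinpoint(l,p); print(l,[(np.round(np.array(d['location'])*[640,400],1).tolist(),round(d['p'],2)) for d in r[:4]])
s=arm.state(); print(s)
E
python3 a.py
```

```text
pics
top {'vfov': 48.100319746342564, 'cx': 322.12812671107537, 'cy': 192.4775783754132, 'k1': -0.009805617720031764, 'shot': 1}
[[-0.006, -1.0, 0.008, -0.096], [0.989, -0.005, 0.146, -0.546], [-0.146, 0.009, 0.989, -1.011], [0.0, 0.0, 0.0, 1.0]]
pulley [([308.1, 206.4], 0.68)]
pulley_face [([311.3, 201.2], 0.62)]
tool_vise []
jaw_gap [([215.8, 234.0], 0.71), ([266.4, 151.5], 0.23)]
keyed_shaft [([394.5, 243.6], 0.88), ([392.2, 202.0], 0.62), ([355.0, 224.7], 0.49), ([396.2, 196.2], 0.26)]
collar_foot [([397.9, 242.3], 0.91), ([359.9, 225.8], 0.74), ([396.0, 197.9], 0.5)]
key_foot [([357.7, 226.9], 0.66), ([394.2, 199.3], 0.49)]
plain_shaft [([418.1, 207.6], 0.52)]
block [([401.6, 202.4], 0.79)]
calipers [([266.6, 149.6], 0.67), ([394.0, 202.6], 0.32)]
pot [([377.3, 154.5], 0.67)]
side {'vfov': 52.52809501692519, 'cx': 321.2558846642853, 'cy': 206.99608575535186, 'k1': -0.0426049774355117, 'shot': 2}
[[0.999, -0.032, -0.009, -0.565], [0.023, 0.479, 0.878, -0.043], [-0.023, -0.877, 0.479, -1.017], [0.0, 0.0, 0.0, 1.0]]
pulley [([306.1, 234.4], 0.82)]
pulley_face [([302.8, 219.0], 0.7)
[... 704 characters left out ...]
  61.38742985, -3.22449347]), 'joint_velocities': array([ 0.0399938 ,  0.07499538, -0.00668812, -0.01062697,  0.01414744,
       -0.00600304,  0.0102906 ]), 'tau': array([ 3.50355886e-04, -5.32256126e+01,  2.17300892e-02, -2.51632565e+01,
        1.15559448e-02,  1.25983694e-03, -1.28782565e-05]), 'tcp_pos': array([ 0.23550223, -0.60583312,  0.23128776]), 'ee_rot': array([[ 9.32047347e-01,  3.62336504e-01, -3.65185984e-05],
       [ 3.62336503e-01, -9.32047347e-01, -2.34230571e-05],
       [-4.25240914e-05,  8.59937699e-06, -9.99999999e-01]]), 'force': array([-0.29354361,  0.91169355,  0.78155282]), 'torque': array([-0.04206916, -0.00864932,  0.03559104]), 'gripper_width': 1.006800200423546}
```

View pics/top1.png

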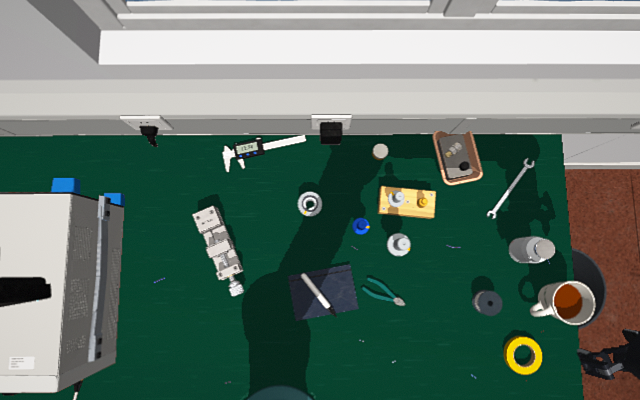

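View pics/side1.png

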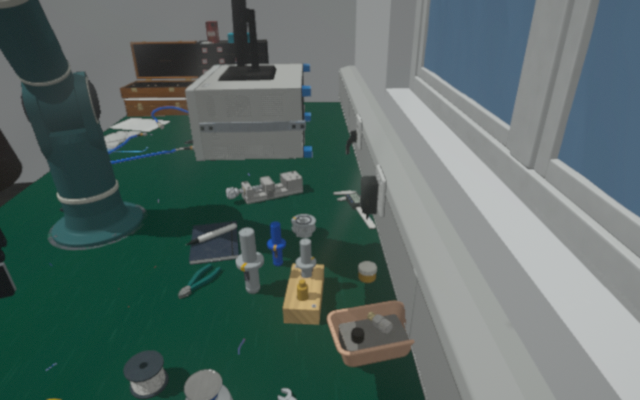

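```bash
cat > b.py <<'E'
from h import *
import pickle
T=pickle.load(open('top1.pkl','rb')); S=pickle.load(open('side1.pkl','rb'))
a=cv2.resize(T['image'][170:270,290:450],None,fx=5,fy=5,interpolation=cv2.INTER_CUBIC)
cv2.imwrite('pics/tc.png',a[...,::-1])
cv2.imwrite('pics/sc.png',cv2.resize(S['image'][205:325,225:345],None,fx=5,fy=5,interpolation=cv2.INTER_CUBIC)[...,::-1])
cv2.imwrite('pics/vc.png',cv2.resize(T['image'][190:310,180:260],None,fx=5,fy=5,interpolation=cv2.INTER_CUBIC)[...,::-1])
for n,p in (('t',T),('s',S)):
    c=cloud(p); print(n, np.isfinite(c[...,0]).mean())
    zb=c[...,2]
    print('bench z',np.nanmedian(zb[(abs(zb)<.02)]))
c=cloud(T)
for nm,(u,v) in dict(pulley=(310,204),vise=(218,240),shaft=(397,197),big=(399,244),blue=(361,226),plain=(422,202)).items():
    q=c[v-25:v+26,u-25:u+26].reshape(-1,3); print(nm, np.round(np.nanmax(q[:,2]),4), np.round(c[v,u],4))
E
python3 b.py
```

```text
t 0.996078125
bench z 0.0006117061190462625
s 0.99620703125
bench z 0.0016748152098984836
pulley 0.0483 [ 0.5236 -0.07   -0.0019]
vise 0.0532 [0.436  0.1425 0.0366]
shaft 0.115 [ 0.5246 -0.2627  0.1089]
big 0.1383 [ 0.4214 -0.259   0.1364]
blue 0.1051 [ 0.4621 -0.1833  0.1006]
plain 0.115 [ 0.5188 -0.3275  0.0649]
```

View pics/tc.png

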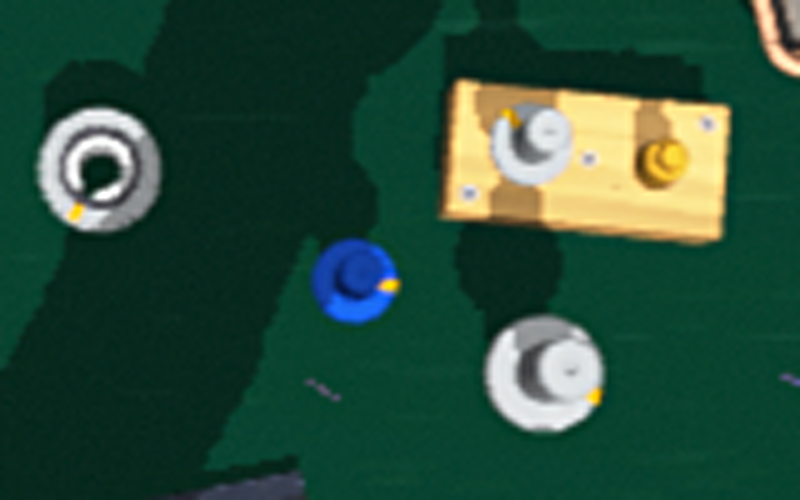

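View pics/sc.png

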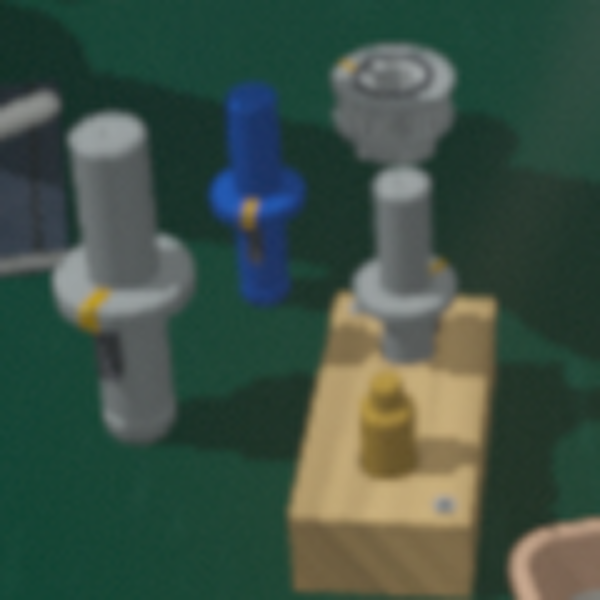

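View pics/vc.png

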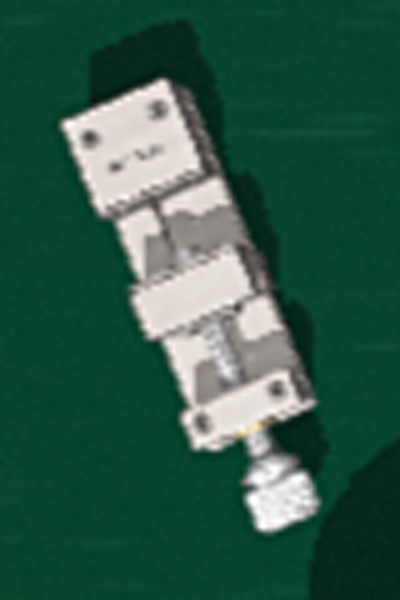

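```bash
cat > c.py <<'E'
from h import *
import pickle
from scipy.optimize import least_squares
T=pickle.load(open('top1.pkl','rb')); S=pickle.load(open('side1.pkl','rb'))
def mec(P):
    (c,r)=cv2.minEnclosingCircle(P.astype(np.float32)); return np.round(c,4),round(r,4)
for n,p in (('T',T),('S',S)):
    c=cloud(p).reshape(-1,3); 
    def sel(x,y,r,z0,z1): return c[(np.hypot(c[:,0]-x,c[:,1]-y)<r)&(c[:,2]>z0)&(c[:,2]<z1)]
    q=sel(.52,-.07,.05,.033,.046); print(n,'pulley',len(q),q.mean(0).round(4),mec(q[:,:2]),np.median(q[:,2]))
    q=sel(.5246,-.2627,.03,.102,.12); print(n,'shaft top',len(q),q.mean(0).round(4),mec(q[:,:2]))
    q=sel(.5246,-.2627,.03,.058,.075); print(n,'collar top',len(q),q.mean(0).round(4),mec(q[:,:2]))
    q=sel(.45,.14,.12,.041,.052); print(n,'vise',len(q),np.median(q[:,2]))
    if n=='T': np.save('vise.npy',q)
print('pulley img ctr',onz(T,[[309.8,203.9]],.038), 'S', onz(S,[[225+394/5,205+73/5]],.042))
print('shaft img', onz(T,[[399.4,195.4]],.110), onz(S,[[225+402/5,205+182/5]],.110))
print('mark pulley',onz(T,[[290+76/5,170+212/5]],.038),'mark shaft',onz(T,[[290+511/5,170+115/5]],.065))
print('collar img',onz(T,[[290+532/5,170+145/5]],.065))
cr=np.array([[62,120],[167,80],[210,178],[115,216],[132,290],[236,246],[257,296],[156,340]])/5+[180,190]
P=onz(T,cr,.046); print(P.round(4))
print('gap c T',P[[2,3,4,5]].mean(0), 'axis', np.degrees(np.arctan2(*(P[[0,1]].mean(0)-P[[6,7]].mean(0))[[1,0]])), [np.degrees(np.arctan2(*(P[a]-P[b])[[1,0]])) for a,b in ((0,1),(3,2),(4,5),(7,6),(0,3),(1,2))])
print('jaw_gap pin T',onz(T,[[215.8,234]],.046),'S',onz(S,[[278.6,176]],.046))
E
python3 c.py
```

```text
T pulley 360 [ 0.5209 -0.0702  0.0389] (array([ 0.5206, -0.0704]), 0.0281) 0.038713647444123755
T shaft top 71 [ 0.5271 -0.268   0.1096] (array([ 0.5273, -0.2685]), 0.0104)
T collar top 131 [ 0.5247 -0.2646  0.0653] (array([ 0.5278, -0.2685]), 0.0193)
T vise 926 0.045919203746181636
S pulley 263 [ 0.5215 -0.0735  0.0396] (array([ 0.522 , -0.0713]), 0.0297) 0.0401163002818849
S shaft top 96 [ 0.5284 -0.2727  0.1094] (array([ 0.529 , -0.2702]), 0.011)
S collar top 194 [ 0.5284 -0.2769  0.0668] (array([ 0.5286, -0.2702]), 0.0195)
S vise 326 0.045748115626207675
pulley img ctr [[ 0.51900054 -0.0702381   0.038     ]] S [[ 0.52264699 -0.07373493  0.042     ]]
shaft img [[ 0.52800952 -0.26787053  0.11      ]] [[ 0.52881209 -0.26876212  0.11      ]]
mark pulley [[ 0.49906122 -0.05946143  0.038     ]] mark shaft [[ 0.53995861 -0.25973322  0.065     ]]
collar img [[ 0.52603404 -0.26896604  0.065     ]]
[[0.4958 0.2012 0.046 ]
 [0.5142 0.1532 0.046 ]
 [0.4686 0.1321 0.046 ]
 [0.4513 0.1753 0.046 ]
 [0.4175 0.1664 0.046 ]
 [0.4373 0.1193 0.046 ]
 [0.4145 0.1092 0.046 ]
 [0.3948 0.1548 0.046 ]]
gap c T [0.44370235 0.14827162 0.046     ] axis 24.283604954511315 [np.float64(110.97062097395418), np.float64(111.78647118623203), np.float64(112.83125805901307), np.float64(113.3662150648984), np.float64(30.28756927538269), np.float64(24.89132654036207)]
jaw_gap pin T [[0.44936914 0.14581153 0.046     ]] S [[0.44950193 0.16820943 0.046     ]]
```

```bash
cat > d.py <<'E'
from h import *
import pickle
T=pickle.load(open('top1.pkl','rb')); S=pickle.load(open('side1.pkl','rb'))
for n,p in (('T',T),('S',S)):
    c=cloud(p).reshape(-1,3)
    q=c[(np.hypot(c[:,0]-.45,c[:,1]-.14)<.12)&(c[:,2]>.042)&(c[:,2]<.050)][:,:2]
    best=None
    for a in np.radians(np.arange(15,32,.25)):
        u=q@[np.cos(a),np.sin(a)]; v=q@[-np.sin(a),np.cos(a)]
        w=np.percentile(v,98)-np.percentile(v,2)
        us=np.sort(u); g=np.diff(us)
        s=np.sort(g)[-2:].sum()
        # gap sharpness + width
        if best is None or s-w>best[0]: best=(s-w,a)
    a=best[1]; u=q@[np.cos(a),np.sin(a)]; v=q@[-np.sin(a),np.cos(a)]
    us=np.sort(u); g=np.diff(us); k=np.argsort(g)[-3:]
    print(n,len(q),'yaw',np.degrees(a),[(us[i].round(4),us[i+1].round(4),g[i].round(4)) for i in k],'u',u.min(),u.max(),'v pct',np.percentile(v,[1,50,99]).round(4))
    i=max((i for i in k if g[i]>.015),key=lambda i:us[i]); um=(us[i]+us[i+1])/2
    m=(u>us[i]-.03)
    for lo,hi in ((us[i]-.025,us[i]),(us[i+1],u.max())):
        m=(u>lo-1e-6)&(u<hi+1e-6); vv=v[m]; print('jaw v',np.percentile(vv,[1,99]).round(4),'u',u[m].min().round(4),u[m].max().round(4))
        r=cv2.minAreaRect(q[m].astype(np.float32)); print('  rect',np.round(r[0],4),np.round(r[1],4),round(r[2],2))
    m=(u>us[i]-.025); vm=(np.percentile(v[m],1)+np.percentile(v[m],99))/2
    print('gap centre',um*np.array([np.cos(a),np.sin(a)])+vm*np.array([-np.sin(a),np.cos(a)]))
E
python3 d.py
```

```text
T 855 yaw 22.75 [(np.float64(0.3533), np.float64(0.3723), np.float64(0.0191)), (np.float64(0.3904), np.float64(0.424), np.float64(0.0336)), (np.float64(0.4529), np.float64(0.4865), np.float64(0.0336))] u 0.35030305301785153 0.536178643138246 v pct [-0.0582 -0.0323 -0.0067]
jaw v [-0.0584 -0.0073] u 0.4281 0.4529
  rect [0.4189 0.14  ] [0.0247 0.0523] 22.62
jaw v [-0.0578 -0.0064] u 0.4865 0.5362
  rect [0.4838 0.1684] [0.0493 0.0526] 23.45
gap centre [0.44564814 0.15177527]
S 297 yaw 23.25 [(np.float64(0.4226), np.float64(0.4248), np.float64(0.0022)), (np.float64(0.3895), np.float64(0.4226), np.float64(0.0331)), (np.float64(0.4524), np.float64(0.4859), np.float64(0.0335))] u 0.37102601994878637 0.5363056348920343 v pct [-0.0667 -0.0426 -0.0129]
jaw v [-0.068  -0.0115] u 0.4275 0.4524
  rect [0.4204 0.1358] [0.025  0.0594] 24.01
jaw v [-0.0664 -0.0141] u 0.4859 0.5363
  rect [0.4843 0.1664] [0.0496 0.0573] 25.55
gap centre [0.446644   0.14895585]
```

>>> carry_out --plan '[0,0,0.72,0.286,0.535,0.0,0.0854,0,0,0.72,0.286,0.535,0.0,0.0854,0,0,0.72,0.286,0.535,0.0,0.0854,0,0,0.72,0.286,0.535,0.0,0.0854,0,0,0.72,0.286,0.535,0.0,0.0854]' --newtons 40

```text
t: 1.62
tcp_pos: [0.3343, -0.4203, 0.2315]
ee_rot: [[0.539, 0.842, 0.0], [0.842, -0.539, -0.001], [-0.0, 0.0, -1.0]]
force: [1.3, -0.7, 1.4]
gripper_width: 1.002
```

```bash
cat > e.py <<'E'
from h import *
import pickle
T=pickle.load(open('top1.pkl','rb')); S=pickle.load(open('side1.pkl','rb'))
def yel(p,u0,v0,u1,v1):
    h=cv2.cvtColor(p['image'],cv2.COLOR_RGB2HSV)[v0:v1,u0:u1]; m=(h[...,0]>15)&(h[...,0]<35)&(h[...,1]>120)&(h[...,2]>110)
    v,u=np.nonzero(m); w=h[...,1][m].astype(float); return len(u),np.average(np.c_[u+u0,v+v0],axis=0,weights=w) if len(u) else None
n,c=yel(T,298,205,312,218); P=onz(T,[c],.038)[0]; d=P[:2]-[.5206,-.0704]; print('pulley T',n,c,P,np.degrees(np.arctan2(d[1],d[0])),np.hypot(*d))
n,c=yel(S,288,212,300,222); P=onz(S,[c],.038)[0]; d=P[:2]-[.522,-.0713]; print('pulley S',n,c,P,np.degrees(np.arctan2(d[1],d[0])),np.hypot(*d))
h=cv2.cvtColor(T['image'],cv2.COLOR_RGB2HSV)[188:198,386:398]; print(h[...,1])
n,c=yel(S,309,254,317,262); P=onz(S,[c],.064)[0]; d=P[:2]-[.5288,-.2702]; print('shaft S',n,c,P,np.degrees(np.arctan2(d[1],d[0])),np.hypot(*d))
E
python3 e.py; python3 -c "
from bench import arm;s=arm.state();print(s['t'],s['joint_positions'].round(1),s['tcp_pos'].round(4),s['ee_rot'].round(3).tolist(),s['force'])"
```

```text
pulley T 6 [304.81065089 211.97464074] [ 0.50006353 -0.05855257  0.038     ] 150.0194854864242 0.02370882275654651
1.6167 [ 58.2  16.7 -12.3 107.1   4.2  56.6  11.5] [ 0.3343 -0.4203  0.2315] [[0.539, 0.842, 0.0], [0.842, -0.539, -0.001], [-0.0, 0.0, -1.0]] [ 1.34561918 -0.72487005  1.35731938]Traceback (most recent call last):
  File "e.py", line 8, in <module>
    n,c=yel(S,288,212,300,222); P=onz(S,[c],.038)[0]; d=P[:2]-[.522,-.0713]; print('pulley S',n,c,P,np.degrees(np.arctan2(d[1],d[0])),np.hypot(*d))
                                  ~~~^^^^^^^^^^^^
  File "h.py", line 9, in onz
    o,r=ray(p,uv); t=(z-o[2])/r[:,2]; return o+t[:,None]*r
        ~~~^^^^^^
  File "h.py", line 6, in ray
    k,d=K(p); n=cv2.undistortPoints(np.array(uv,float).reshape(-1,1,2),k,d).reshape(-1,2)
                                    ~~~~~~~~~~~~~~~~~~~~~~~~~~^^^^^^^^
ValueError: cannot reshape array of size 1 into shape (1,2)
```

>>> carry_out --plan '[0,0,0.29,0.187,0.35,0.0,0.0854,0,0,0.29,0.187,0.35,0.0,0.0854,0,0,0.29,0.187,0.35,0.0,0.0854,0,0,0.29,0.187,0.35,0.0,0.0854,0,0,0.29,0.187,0.35,0.0,0.0854]'

```text
t: 2.03
tcp_pos: [0.4323, -0.2366, 0.2318]
ee_rot: [[0.276, 0.961, 0.001], [0.961, -0.276, -0.001], [-0.001, 0.001, -1.0]]
force: [0.9, -0.4, -0.2]
gripper_width: 1.004
```

```bash
cat > e.py <<'E'
from h import *
import pickle
T=pickle.load(open('top1.pkl','rb')); S=pickle.load(open('side1.pkl','rb'))
def yel(p,u0,v0,u1,v1):
    I=p['image'][v0:v1,u0:u1].astype(float); w=np.minimum(I[...,0],I[...,1])-I[...,2]; w-=25; w[w<0]=0
    v,u=np.mgrid[v0:v1,u0:u1]; return w.max(),np.array([(w*u).sum(),(w*v).sum()])/max(w.sum(),1)
def rep(nm,p,box,z,ctr):
    n,c=yel(p,*box); P=onz(p,[c],z)[0]; d=P[:2]-ctr; print(nm,n,c.round(1),P.round(4),np.degrees(np.arctan2(d[1],d[0])).round(1),np.hypot(*d).round(4))
rep('pulley T',T,(298,207,312,218),.038,[.5206,-.0704])
rep('pulley S',S,(288,212,300,223),.038,[.522,-.0713])
I=T['image'].astype(int); print((np.minimum(I[...,0],I[...,1])-I[...,2])[188:200,384:402])
rep('shaft S',S,(308,253,318,261),.0645,[.5288,-.2702])
E
python3 e.py
```

```text
pulley T 189.0 [304.8 212. ] [ 0.5001 -0.0585  0.038 ] 149.9 0.0237
pulley S 12.0 [294.1 217.5] [ 0.4993 -0.0561  0.038 ] 146.2 0.0273
[[ 81  60  57  59  60  59  59  59  58  61  60  59  59  58  59  57  52  58]
 [ 83  62  58  61  61  60  62  61  60  62  63  61  60  62  62  61  61  79]
 [ 84  61  60  62  61  60  60  60  59  49  36  28  32  41  50  59  62  81]
 [ 87  64  60  62  63  58  65  73  36  -7 -16 -13 -11  -8   2   8  23  66]
 [ 87  69  63  65  63  62 122 194 115  30 -15 -12 -10  -9 -10 -13 -15   2]
 [ 90  84  65  64  61  38  53 109 140  58  -5 -11  -6  -7  -8  -6  -9 -14]
 [ 89  86  63  62  44   4 -21  10 108 113  35  -6  -9  -6  -4  -5  -5  -8]
 [ 86  87  70  54  14 -14 -16  -5  41  47   1 -10  -8  -5  -6  -6  -5  -6]
 [ 87  90  90  52  -1 -14 -10 -12  -6  -2  -8  -8  -7  -5  -6  -5  -5  -6]
 [ 83  83  89  72   3 -12  -8  -8  -6  -6  -3  -6  -6  -6  -5  -6  -6  -6]
 [ 86  87  90  71   6 -11  -9  -6  -3  -3  -4  -6  -6  -5  -5  -3  -5  -5]
 [ 86  88  92  71  -2 -13  -8  -6  -3  -4  -4  -5  -4  -6  -6  -4  -5  -8]]
shaft S 15.0 [312.3 257.6] [ 0.5407 -0.2563  0.0645] 49.3 0.0183
```

>>> carry_out --plan '[0,0,-0.19,0.0887,0.166,0.0,0.0854,0,0,-0.19,0.0887,0.166,0.0,0.0854,0,0,-0.19,0.0887,0.166,0.0,0.0854,0,0,-0.19,0.0887,0.166,-0.03,0.0854,0,0,-0.19,0.0887,0.166,-0.07,0.0854]'

```text
t: 2.45
tcp_pos: [0.5213, -0.0756, 0.1837]
ee_rot: [[0.448, 0.894, 0.012], [0.894, -0.449, -0.001], [0.004, 0.012, -1.0]]
force: [0.7, -0.4, 0.7]
gripper_width: 1.001
```

```bash
cat > st.py <<'E'
from h import *
s=arm.state(); R=s['ee_rot']; print(round(s['t'],2),s['joint_positions'].round(1),s['tcp_pos'].round(4),'yaw y',np.degrees(np.arctan2(R[1,1],R[0,1])).round(2),'tilt',R[:2,2].round(4),s['force'].round(2),s['torque'].round(2),s['gripper_width'])
E
python3 st.py
```

```text
2.45 [ 25.4  20.4 -25.1 110.8  11.1  50.4 -32. ] [ 0.5213 -0.0756  0.1837] yaw y -26.65 tilt [ 0.0124 -0.0015] [ 0.67 -0.35  0.65] [-0.05 -0.01 -0.01] 1.0013982316881338
```

>>> carry_out --plan '[0,0,0,-0.0003,0.0049,-0.04,0.0854,0,0,0,-0.0003,0.0049,-0.08,0.0854,0,0,0,-0.0003,0.0049,-0.115,0.0854,0,0,0,-0.0003,0.0049,-0.12,0.0854,0,0,0,-0.0003,0.0049,-0.12,0.0854]'

```text
t: 2.87
tcp_pos: [0.5195, -0.0704, 0.062]
ee_rot: [[0.448, 0.894, 0.008], [0.894, -0.448, -0.001], [0.003, 0.007, -1.0]]
force: [0.9, 0.2, 0.7]
gripper_width: 1.003
```

```bash
python3 st.py; cat > f.py <<'E'
from h import *
import sys
for n in ('top','side'):
    p=arm.snapshot(n); u,v=proj(p,arm.state()['tcp_pos'])[0].astype(int); print(n,u,v); u=min(max(u,70),570);v=min(max(v,60),340)
    save(p,f'{n}_{sys.argv[1]}.png',(u-70,v-60,u+70,v+60),4)
E
python3 f.py 2
```

```text
2.87 [ 21.   30.8 -21.  115.2  17.9  36.6 -38.3] [ 0.5195 -0.0704  0.062 ] yaw y -26.63 tilt [ 0.0078 -0.0006] [0.89 0.16 0.74] [-0.    0.01 -0.03] 1.0025965505265102
top 309 201
side 303 210
```

View pics/side_2.png

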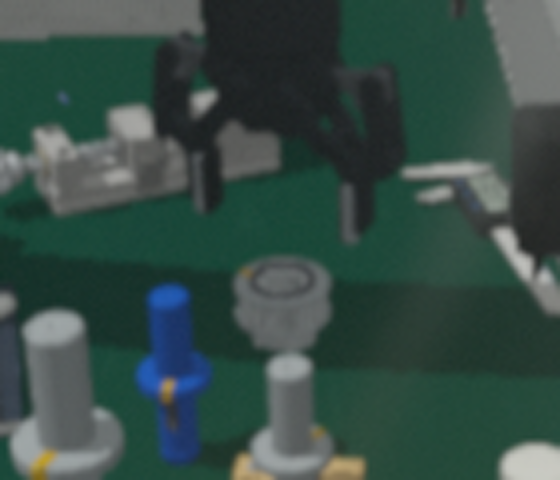

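View pics/top_2.png

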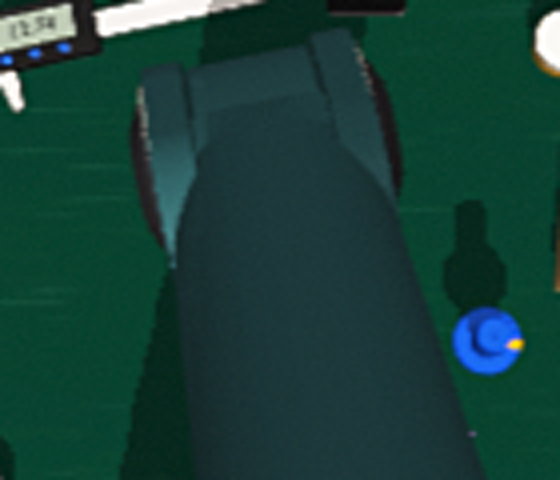

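>>> carry_out --plan '[0,0.008,0,0.002,-0.0005,-0.03,0.0854,0,0.008,0,0.002,-0.0005,-0.054,0.0854,0,0.008,0,0.002,-0.0005,-0.055,0.0854,0,0.008,0,0.002,-0.0005,-0.055,0.0854,0,0.008,0,0.002,-0.0005,-0.055,0.0854]'

```text
t: 3.38
tcp_pos: [0.526, -0.0715, 0.0126]
ee_rot: [[0.449, 0.893, 0.01], [0.894, -0.449, -0.002], [0.003, 0.01, -1.0]]
force: [-1.2, -0.2, 0.3]
gripper_width: 1.004
```

```bash
python3 st.py; python3 f.py 3
```

```text
3.38 [ 18.8  35.9 -18.3 115.1  20.9  31.4 -40.8] [ 0.526  -0.0715  0.0126] yaw y -26.68 tilt [ 0.0104 -0.0021] [-1.2  -0.18  0.32] [-0.01 -0.06 -0.03] 1.0037069952079427
top 310 202
side 305 229
```

>>> carry_out --plan '[0,0.01,0,-0.005,0.0005,-0.004,0.0854,0,0.01,0,-0.005,0.0005,-0.004,0.0854,0,0.01,0,-0.005,0.0005,-0.004,0.0854]'

```text
t: 3.73
tcp_pos: [0.521, -0.0711, 0.009]
ee_rot: [[0.449, 0.894, 0.001], [0.894, -0.449, -0.002], [-0.002, 0.002, -1.0]]
force: [0.3, -0.1, -0.6]
gripper_width: 0.995
```

```bash
python3 st.py; python3 f.py 4;python3 st.py
```

```text
3.73 [ 18.6  36.2 -18.2 115.5  21.   31.4 -41. ] [ 0.521  -0.0711  0.009 ] yaw y -26.67 tilt [ 0.0012 -0.0024] [ 0.25 -0.06 -0.6 ] [-0.03 -0.06  0.02] 0.9952022822212797
top 310 204
side 303 231
3.83 [ 18.6  36.2 -18.2 115.5  21.   31.4 -41. ] [ 0.521  -0.0711  0.0088] yaw y -26.67 tilt [ 0.001  -0.0023] [ 0.1   1.07 -0.66] [-0.01  0.02 -0.05] 1.0011027855724866
```

>>> carry_out --plan '[0,0,0,0,0.0004,-0.004,0.0854,0,0,0,0,0.0004,-0.004,0.03,0,0,0,0,0.0004,-0.004,0.03,0,0,0,0,0.0004,-0.004,0.03,0,0,0,0,0.0004,-0.004,0.03]' --newtons 40

```text
t: 4.25
tcp_pos: [0.5211, -0.0707, 0.0048]
ee_rot: [[0.449, 0.894, 0.001], [0.894, -0.449, -0.002], [-0.002, 0.002, -1.0]]
force: [0.4, 0.4, 1.0]
gripper_width: 0.645
```

>>> carry_out --plan '[0,0,0,0,0,0,0.03,0,0,0,0,0,0,0.03,0,0,0,0,0,0,0.03]'

```text
t: 4.5
tcp_pos: [0.5211, -0.0706, 0.0048]
ee_rot: [[0.449, 0.894, 0.001], [0.894, -0.449, -0.002], [-0.002, 0.002, -1.0]]
force: [-0.8, -0.4, -0.1]
gripper_width: 0.641
```

```bash
python3 st.py; python3 f.py 5;python3 st.py
```

```text
4.5 [ 18.4  36.6 -17.9 115.5  21.2  30.9 -41.2] [ 0.5211 -0.0706  0.0048] yaw y -26.67 tilt [ 0.001  -0.0023] [-0.81 -0.39 -0.14] [ 0.01  0.02 -0.02] 0.6413020632746516
top 310 204
side 303 232
4.6 [ 18.4  36.6 -17.9 115.5  21.2  30.9 -41.2] [ 0.5211 -0.0706  0.0048] yaw y -26.67 tilt [ 0.001  -0.0023] [0.3  0.15 0.73] [-0.01 -0.03 -0.02] 0.6452954763130635
```

>>> carry_out --plan '[0,0,0,0,0,0.035,0.03,0,0,0,0,0,0.07,0.03,0,0,-0.12,-0.013,0.037,0.1,0.03,0,0,-0.24,-0.026,0.074,0.1,0.03,0,0,-0.36,-0.039,0.111,0.1,0.03]'

```text
t: 5.02
tcp_pos: [0.4841, 0.0381, 0.1067]
ee_rot: [[0.739, 0.674, 0.004], [0.674, -0.739, -0.002], [0.002, 0.005, -1.0]]
force: [0.4, 1.4, -2.4]
gripper_width: 0.642
```

```bash
python3 st.py
```

```text
5.02 [  8.   23.1 -19.6 119.2  12.3  39.3 -67.3] [0.4841 0.0381 0.1067] yaw y -47.61 tilt [ 0.0045 -0.0021] [ 0.37  1.41 -2.45] [ 0.11 -0.03 -0.01] 0.6424554773222289
```

>>> carry_out --plan '[0,0,-0.1,-0.013,0.038,0,0.03,0,0,-0.2,-0.026,0.076,0,0.03,0,0,-0.288,-0.0381,0.1124,0,0.03,0,0.004,-0.288,-0.0381,0.1124,0,0.03,0,0.004,-0.288,-0.0381,0.1124,0,0.03]'

```text
t: 5.43
tcp_pos: [0.4448, 0.1533, 0.1067]
ee_rot: [[0.897, 0.443, -0.001], [0.443, -0.897, -0.002], [-0.002, 0.002, -1.0]]
force: [0.9, -1.0, -2.2]
gripper_width: 0.643
```

```bash
python3 st.py;python3 f.py 6
```

```text
5.43 [ -8.1  21.8 -17.7 121.   10.5  38.7 -96.6] [0.4448 0.1533 0.1067] yaw y -63.7 tilt [-0.0006 -0.0022] [ 0.94 -0.98 -2.22] [-0.06  0.01  0.02] 0.6431872922647526
top 206 234
side 275 158
```

View pics/side_6.png

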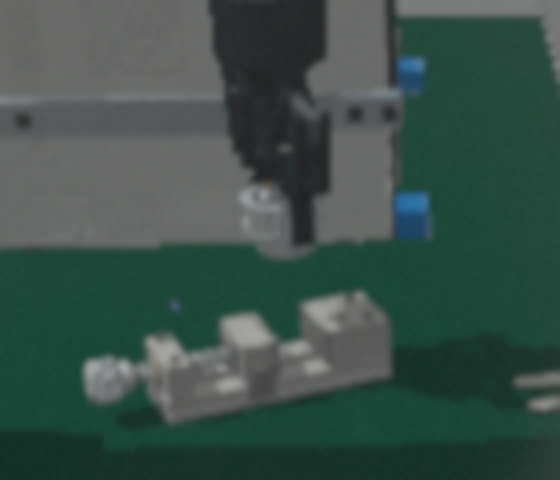

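View pics/top_6.png

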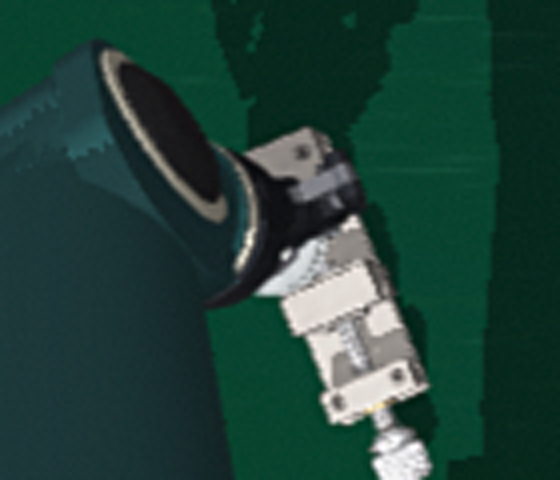

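>>> carry_out --plan '[0,0,-0.007,0.0012,-0.0023,-0.03,0.03,0,0,-0.007,0.0012,-0.0023,-0.05,0.03,0,0,-0.007,0.0012,-0.0023,-0.05,0.03,0,0,-0.007,0.0012,-0.0023,-0.05,0.03]'

```text
t: 5.87
tcp_pos: [0.4467, 0.1457, 0.0557]
ee_rot: [[0.904, 0.428, -0.003], [0.428, -0.904, -0.005], [-0.005, 0.003, -1.0]]
force: [0.3, 0.2, -1.6]
gripper_width: 0.644
```

```bash
python3 st.py;python3 f.py 7
```

```text
5.87 [ -9.3  27.1 -15.4 122.3  13.4  32.4 -99.1] [0.4467 0.1457 0.0557] yaw y -64.64 tilt [-0.0034 -0.0047] [ 0.27  0.16 -1.57] [ 0.06 -0.1   0.01] 0.6437005339449152
top 214 234
side 277 175
```

>>> carry_out --plan '[0.003,-0.003,0,-0.0006,0.005,0,0.03,0.003,-0.003,0,-0.0006,0.005,0,0.03,0.003,-0.003,0,-0.0006,0.005,0,0.03]'

```text
t: 6.22
tcp_pos: [0.448, 0.1523, 0.0582]
ee_rot: [[0.903, 0.43, 0.005], [0.43, -0.903, 0.001], [0.005, 0.002, -1.0]]
force: [-0.2, 0.0, -2.2]
gripper_width: 0.645
```

```bash
python3 st.py;python3 f.py 8
```

```text
6.22 [ -9.8  26.8 -15.6 122.3  13.3  32.2 -99.6] [0.448  0.1523 0.0582] yaw y -64.56 tilt [0.0052 0.0006] [-0.19  0.04 -2.2 ] [-0.01 -0.02  0.  ] 0.6453408259537812
top 211 234
side 277 174
```

View pics/side_8.png

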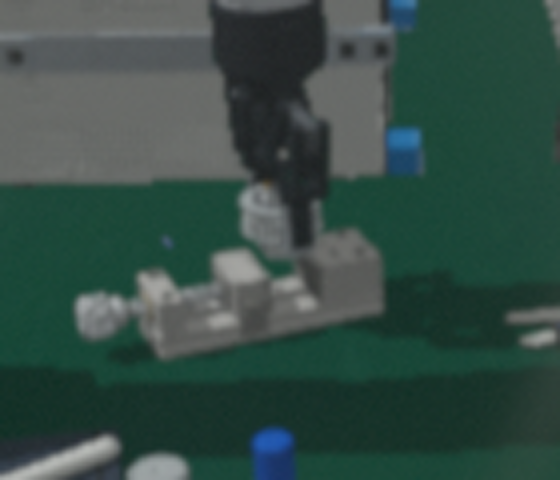

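View pics/top_8.png

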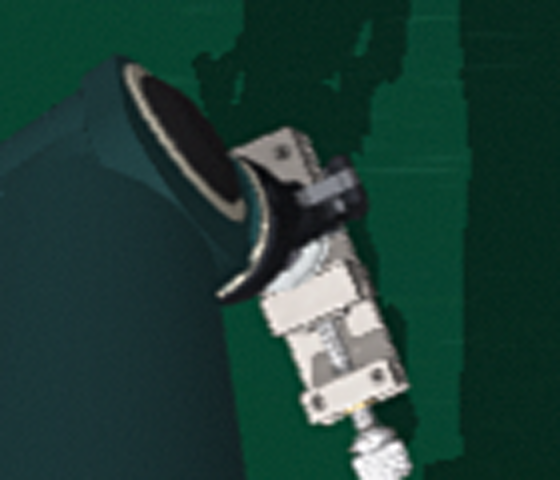

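>>> carry_out --plan '[0,0.005,0,-0.002,-0.0013,0,0.03,0,0.005,0,-0.002,-0.0013,0,0.03,0,0.005,0,-0.002,-0.0013,-0.003,0.03,0,0.005,0,-0.002,-0.0013,-0.006,0.03,0,0.005,0,-0.002,-0.0013,-0.006,0.03]'

```text
t: 6.73
tcp_pos: [0.4453, 0.1505, 0.0511]
ee_rot: [[0.903, 0.429, -0.002], [0.429, -0.903, -0.0], [-0.002, -0.0, -1.0]]
force: [0.5, 0.0, -2.1]
gripper_width: 0.643
```

```bash
python3 st.py
```

```text
6.73 [ -9.8  27.5 -15.4 122.5  13.5  31.6 -99.7] [0.4453 0.1505 0.0511] yaw y -64.57 tilt [-0.0017 -0.0003] [ 0.49  0.03 -2.06] [0.   0.02 0.01] 0.6429199133458777
```

>>> carry_out --plan '[0,0,0,0.0006,0.0004,-0.002,0.03,0,-0.001,0,0.0006,0.0004,-0.004,0.03,0,-0.001,0,0.0006,0.0004,-0.006,0.03,0,-0.001,0,0.0006,0.0004,-0.006,0.03]'

```text
t: 7.07
tcp_pos: [0.4456, 0.1508, 0.0446]
ee_rot: [[0.903, 0.429, -0.002], [0.429, -0.903, -0.001], [-0.002, -0.0, -1.0]]
force: [0.1, -0.2, -2.3]
gripper_width: 0.646
```

```bash
python3 st.py
```

```text
7.07 [ -10.1   28.3  -15.1  122.6   13.9   30.8 -100. ] [0.4456 0.1508 0.0446] yaw y -64.57 tilt [-0.0015 -0.0006] [ 0.05 -0.17 -2.27] [0.02 0.01 0.01] 0.6463843906406028
```

>>> carry_out --plan '[0,-0.001,0,0,0,-0.003,0.03,0,-0.001,0,0,0,-0.006,0.03,0,-0.001,0,0,0,-0.008,0.03,0,-0.001,0,0,0,-0.009,0.03,0,-0.001,0,0,0,-0.009,0.03]'

```text
t: 7.48
tcp_pos: [0.4458, 0.151, 0.0355]
ee_rot: [[0.903, 0.43, -0.0], [0.43, -0.903, -0.0], [-0.0, 0.0, -1.0]]
force: [0.5, 0.7, -1.9]
gripper_width: 0.648
```

```bash
python3 st.py; python3 f.py 9
```

```text
7.48 [ -10.6   29.3  -14.6  122.8   14.4   29.6 -100.5] [0.4458 0.151  0.0355] yaw y -64.56 tilt [-0.0001 -0.0003] [ 0.53  0.72 -1.9 ] [ 0.06 -0.09  0.03] 0.6484508093568833
top 214 235
side 277 181
```

View pics/side_9.png

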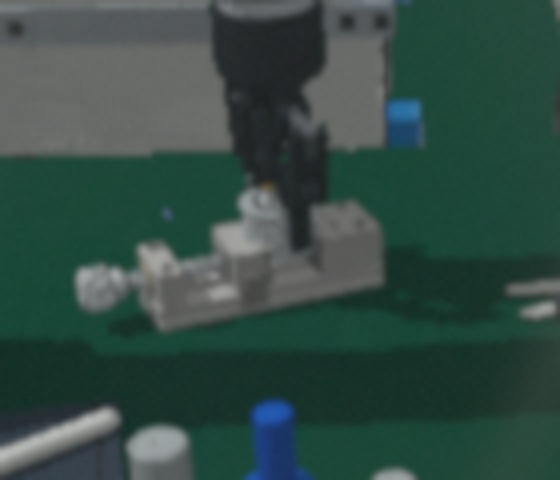

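>>> carry_out --plan '[0,0,0,0,0,-0.001,0.03,0,0,0,0,0,-0.0015,0.03,0,0,0,0,0,-0.0015,0.03]'

```text
t: 7.83
tcp_pos: [0.4461, 0.1511, 0.0348]
ee_rot: [[0.903, 0.429, 0.001], [0.429, -0.903, -0.0], [0.0, 0.001, -1.0]]
force: [-0.8, -0.5, 5.4]
gripper_width: 0.644
```

```bash
python3 st.py
```

```text
7.83 [ -10.7   29.3  -14.5  122.8   14.5   29.4 -100.6] [0.4461 0.1511 0.0348] yaw y -64.56 tilt [ 0.0006 -0.0003] [-0.78 -0.54  5.36] [0.02 0.15 0.01] 0.6444852538684734
```

>>> carry_out --plan '[0,0,0,0,0,0,0.0854,0,0,0,0,0,0,0.0854,0,0,0,0,0,0,0.0854,0,0,0,0,0,0,0.0854,0,0,0,0,0,0.005,0.0854]'

```text
t: 8.25
tcp_pos: [0.4454, 0.1508, 0.0392]
ee_rot: [[0.903, 0.43, -0.001], [0.43, -0.903, -0.001], [-0.002, 0.0, -1.0]]
force: [-0.8, -0.9, -0.1]
gripper_width: 1.0
```

```bash
python3 st.py
```

```text
8.25 [ -10.4   28.8  -14.7  122.7   14.2   30.1 -100.4] [0.4454 0.1508 0.0392] yaw y -64.56 tilt [-0.0012 -0.001 ] [-0.8  -0.86 -0.14] [-0.04 -0.02  0.01] 0.9998676417314084
```

>>> carry_out --plan '[0,0,0,0,0,0.04,0.0854,0,0,0,0,0,0.08,0.0854,0,0,0,0.004,-0.02,0.115,0.0854,0,0,0.12,0.01,-0.06,0.14,0.0854,0,0,0.24,0.018,-0.1,0.145,0.0854]'

```text
t: 8.67
tcp_pos: [0.4624, 0.0677, 0.1847]
ee_rot: [[0.789, 0.614, 0.006], [0.614, -0.789, -0.0], [0.004, 0.004, -1.0]]
force: [0.8, -0.3, -0.4]
gripper_width: 1.002
```

>>> carry_out --plan '[0,0,0.54,0.065,-0.32,0.01,0.0854,0,0,0.54,0.065,-0.32,0.01,0.0854,0,0,0.54,0.065,-0.32,0.01,0.0854,0,0,0.54,0.065,-0.32,0.01,0.0854,0,0,0.54,0.065,-0.32,0.01,0.0854]'

```text
t: 9.08
tcp_pos: [0.4991, -0.1158, 0.1892]
ee_rot: [[0.357, 0.934, 0.005], [0.934, -0.357, 0.003], [0.005, 0.004, -1.0]]
force: [0.7, -0.5, -0.1]
gripper_width: 1.001
```

```bash
python3 st.py; python3 - <<'E'
from h import *
import pickle
for n in ('top','side'):
    p=arm.snapshot(n); pickle.dump(p,open(n+'2.pkl','wb'))
    u,v=proj(p,[.446,.151,.068])[0].astype(int); save(p,n+'_10.png',(u-50,v-40,u+50,v+40),6); print(n,u,v)
    c=cloud(p).reshape(-1,3)
    q=c[(np.hypot(c[:,0]-.446,c[:,1]-.151)<.045)&(c[:,2]>.062)&(c[:,2]<.08)]
    print(len(q),np.median(q[:,2]),cv2.minEnclosingCircle(q[:,:2].astype(np.float32)))
    A=np.c_[q[:,:2],np.ones(len(q))]; print('plane',np.linalg.lstsq(A,q[:,2],rcond=None)[0])
E
```

```text
9.08 [ 25.6  17.9 -19.1 112.4   7.2  50.5 -18.2] [ 0.4991 -0.1158  0.1892] yaw y -20.93 tilt [0.0054 0.0029] [ 0.73 -0.53 -0.08] [ 0.03 -0.03  0.06] 1.0009402758761097
top 211 234
416 0.06899044061153337 ((0.44666483998298645, 0.1514214277267456), 0.02825784683227539)
plane [ 0.00285582 -0.00021947  0.06770647]
side 276 171
153 0.06813763623425834 ((0.44807836413383484, 0.1487843543291092), 0.029156019911170006)
plane [-0.00050362  0.02120711  0.06491751]
```

View pics/top_10.png

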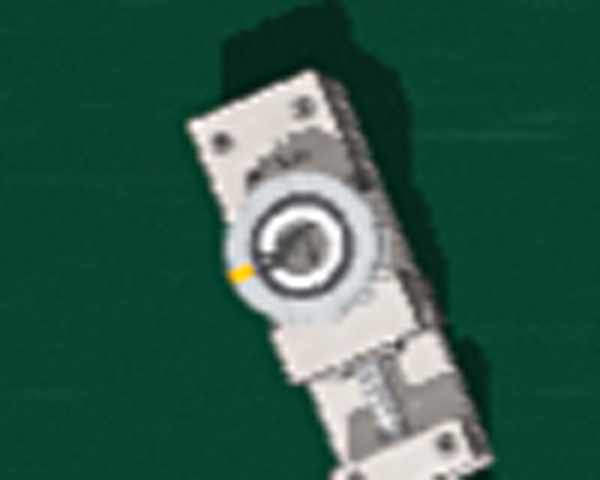

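View pics/side_10.png

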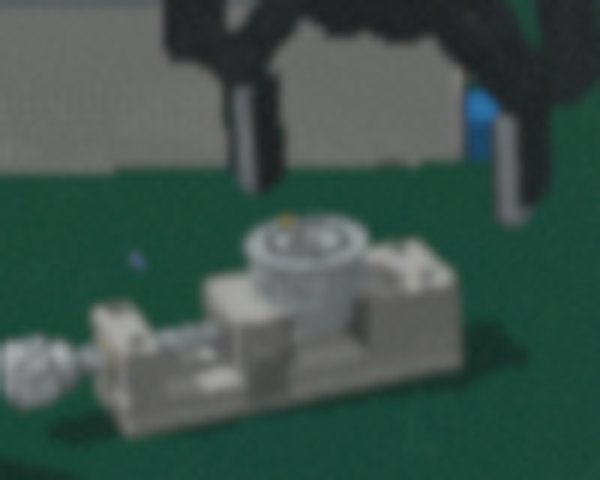

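```bash
python3 - <<'E'
exec(open('e.py').read().split("rep('pulley T'")[0])
T=pickle.load(open('top2.pkl','rb'));S=pickle.load(open('side2.pkl','rb'))
I=T['image'].astype(int); w=np.minimum(I[...,0],I[...,1])-I[...,2]
sub=w[218:252,195:228]; v,u=np.unravel_index(sub.argmax(),sub.shape); print(sub.max(),u+195,v+218)
u+=195;v+=218
rep('pT',T,(u-4,v-4,u+5,v+5),.068,[.4467,.1514])
I=S['image'].astype(int); w=np.minimum(I[...,0],I[...,1])-I[...,2]
sub=w[160:180,262:292]; v,u=np.unravel_index(sub.argmax(),sub.shape); print(sub.max(),u+262,v+160)
u+=262;v+=160
rep('pS',S,(u-4,v-3,u+5,v+4),.068,[.4480,.1488])
E
```

```text
213 200 239
pT 188.0 [200.7 239.2] [0.4368 0.1743 0.068 ] 113.5 0.0249
27 273 167
pS 2.0 [273. 167.] [0.434  0.1826 0.068 ] 112.6 0.0366
```

>>> carry_out --plan '[0,0.005,0.015,0.0075,-0.04,0,0.0854,0,0.005,0.015,0.0155,-0.08,0,0.0854,0,0.005,0.015,0.0225,-0.12,0,0.0854,0,0.005,0.015,0.029,-0.1532,-0.02,0.0854,0,0.005,0.015,0.029,-0.1532,-0.045,0.0854]'

```text
t: 9.6
tcp_pos: [0.5298, -0.2854, 0.1459]
ee_rot: [[0.367, 0.93, 0.007], [0.93, -0.367, -0.008], [-0.005, 0.009, -1.0]]
force: [0.3, -1.2, -0.7]
gripper_width: 0.999
```

>>> carry_out --plan '[0,0,0,0,0,0,0.0854,0,0,0,0,0,0,0.0854]'

```text
t: 9.77
tcp_pos: [0.5288, -0.2862, 0.1452]
ee_rot: [[0.369, 0.929, 0.005], [0.929, -0.369, -0.007], [-0.005, 0.007, -1.0]]
force: [0.3, -0.6, 1.4]
gripper_width: 0.999
```

```bash
python3 st.py; python3 f.py 11
```

```text
9.77 [ 35.8  28.6 -13.9 102.6   9.   49.5  -4. ] [ 0.5288 -0.2862  0.1452] yaw y -21.65 tilt [ 0.0046 -0.0069] [ 0.34 -0.63  1.36] [-0.03  0.02  0.04] 0.9994467276079462
top 410 192
side 305 228
```

View pics/side_11.png

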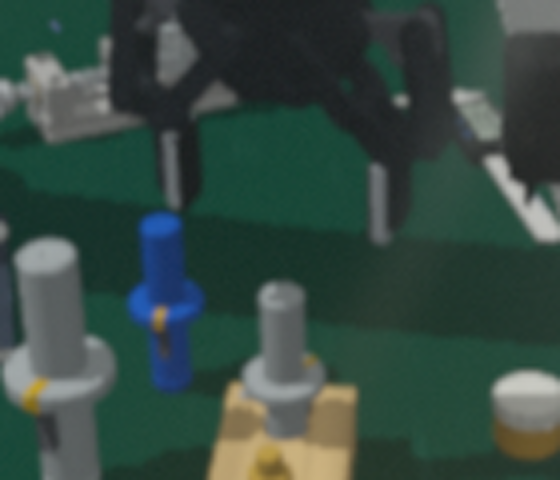

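>>> carry_out --plan '[0.007,0.005,0,-0.0008,0.0172,0,0.0854,0.007,0.005,0,-0.0008,0.0172,0,0.0854,0.007,0.005,0,-0.0008,0.0172,0,0.0854]'

```text
t: 10.12
tcp_pos: [0.531, -0.2645, 0.1488]
ee_rot: [[0.362, 0.932, 0.005], [0.932, -0.362, -0.001], [0.001, 0.005, -1.0]]
force: [0.0, -0.3, 0.6]
gripper_width: 0.997
```

```bash
python3 st.py
```

```text
10.12 [ 34.5  27.7 -14.5 103.4   8.7  49.6  -5.3] [ 0.531  -0.2645  0.1488] yaw y -21.2 tilt [ 0.0054 -0.0006] [ 0.02 -0.32  0.57] [-0.03  0.02  0.05] 0.9966430225840814
```

>>> carry_out --plan '[0,0.005,0,-0.003,-0.0045,0,0.0854,0,0.005,0,-0.003,-0.0045,-0.01,0.0854,0,0.005,0,-0.003,-0.0045,-0.02,0.0854,0,0.005,0,-0.003,-0.0045,-0.02,0.0854]'

```text
t: 10.45
tcp_pos: [0.5263, -0.2688, 0.1261]
ee_rot: [[0.362, 0.932, -0.003], [0.932, -0.362, 0.001], [-0.0, -0.004, -1.0]]
force: [-0.4, 0.3, -0.0]
gripper_width: 1.0
```

```bash
python3 st.py
```

```text
10.45 [ 34.6  29.5 -14.1 104.2   9.3  47.7  -5.3] [ 0.5263 -0.2688  0.1261] yaw y -21.24 tilt [-0.0035  0.0011] [-0.43  0.32 -0.03] [0.03 0.01 0.03] 0.9998426833111462
```

>>> carry_out --plan '[0,-0.003,0,0.0014,0,-0.02,0.0854,0,-0.003,0,0.0014,0,-0.037,0.0854,0,-0.003,0,0.0014,0,-0.05,0.0854,0,-0.003,0,0.0014,0,-0.05,0.0854,0,-0.003,0,0.0014,0,-0.05,0.0854]'

```text
t: 10.87
tcp_pos: [0.5272, -0.2686, 0.0752]
ee_rot: [[0.362, 0.932, -0.002], [0.932, -0.362, 0.002], [0.001, -0.003, -1.0]]
force: [-0.4, -0.5, 0.3]
gripper_width: 1.003
```

```bash
python3 st.py; python3 f.py 12; python3 st.py
```

```text
10.87 [ 33.8  33.6 -13.1 105.5  10.7  42.2  -6.4] [ 0.5272 -0.2686  0.0752] yaw y -21.24 tilt [-0.0023  0.0021] [-0.36 -0.48  0.27] [ 0.01  0.01 -0.01] 1.0025560476252608
top 397 197
side 305 256
10.97 [ 33.8  33.5 -13.2 105.4  10.7  42.2  -6.4] [ 0.5283 -0.2689  0.0768] yaw y -21.24 tilt [0.0006 0.0007] [-0.69  0.11  0.55] [ 0.01 -0.02 -0.02] 0.9993199553253023
```

View pics/side_12.png

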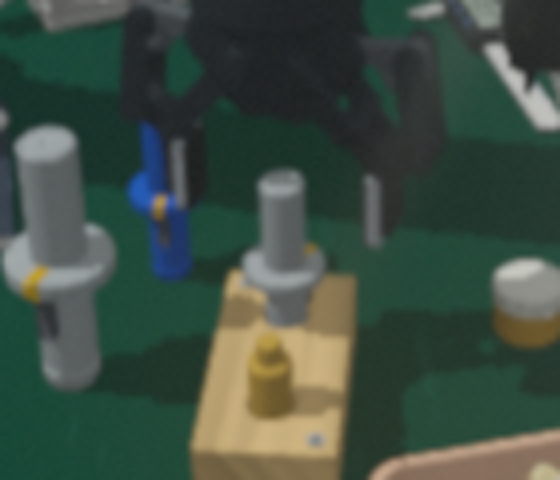

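>>> carry_out --plan '[0,0,0,-0.0003,0,-0.003,0.0854,0,0,0,-0.0003,0,-0.005,0.0854,0,0,0,-0.0003,0,-0.005,0.0854,0,0,0,-0.0003,0,-0.005,0.03,0,0,0,-0.0003,0,-0.005,0.03]' --newtons 30

```text
t: 11.38
tcp_pos: [0.5281, -0.269, 0.072]
ee_rot: [[0.362, 0.932, 0.001], [0.932, -0.362, 0.001], [0.001, 0.001, -1.0]]
force: [0.8, 0.1, -0.0]
gripper_width: 0.753
```

>>> carry_out --plan '[0,0,0,0,0,0,0.01,0,0,0,0,0,0,0.01,0,0,0,0,0,0,0.01,0,0,0,0,0,0,0.005]'

```text
t: 11.72
tcp_pos: [0.5281, -0.269, 0.0722]
ee_rot: [[0.362, 0.932, 0.001], [0.932, -0.362, 0.0], [0.001, 0.001, -1.0]]
force: [-0.2, -0.3, 0.4]
gripper_width: 0.225
```

```bash
python3 st.py
```

```text
11.72 [ 33.7  33.9 -13.  105.6  10.8  41.7  -6.5] [ 0.5281 -0.269   0.0722] yaw y -21.24 tilt [0.0008 0.0005] [-0.21 -0.31  0.42] [0.02 0.12 0.03] 0.2250297352227474
```

>>> carry_out --plan '[0,0,0,0,0,0,0.005,0,0,0,0,0,0.006,0.005,0,0,0,0,0,0.02,0.005,0,0,0,0,0,0.05,0.005,0,0,0,0,0,0.085,0.005]' --newtons 100

```text
t: 12.13
tcp_pos: [0.5262, -0.2682, 0.156]
ee_rot: [[0.362, 0.932, -0.004], [0.932, -0.362, 0.003], [0.001, -0.005, -1.0]]
force: [0.7, -0.3, -1.7]
gripper_width: 0.21
```

>>> carry_out --plan '[0,0,0.12,-0.004,0.02,0.025,0.005,0,0,0.24,-0.011,0.06,0.035,0.005,0,0,0.36,-0.019,0.1,0.035,0.005,0,0,0.48,-0.027,0.14,0.035,0.005,0,0,0.6,-0.034,0.175,0.035,0.005]'

```text
t: 12.55
tcp_pos: [0.4911, -0.0907, 0.1914]
ee_rot: [[-0.234, 0.972, -0.005], [0.972, 0.234, 0.0], [0.001, -0.005, -1.0]]
force: [0.8, 0.4, -2.7]
gripper_width: 0.21
```

```bash
python3 st.py; python3 f.py 13
```

```text
12.55 [ 29.5  17.9 -26.9 113.2  10.3  51.5  10.8] [ 0.4911 -0.0907  0.1914] yaw y 13.53 tilt [-0.0052  0.0001] [ 0.79  0.41 -2.7 ] [ 0.06 -0.1   0.04] 0.210321102439374
top 314 209
side 286 162
```

View pics/side_13.png

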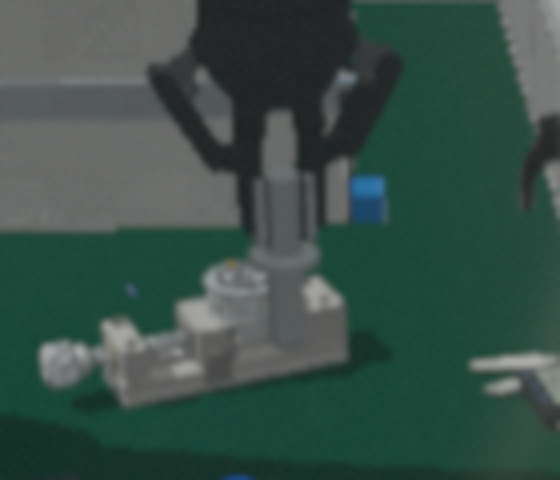

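```bash
python3 - <<'E'
from h import *
import pickle
T=pickle.load(open('top1.pkl','rb'));S=pickle.load(open('side1.pkl','rb'))
for c in ([.5276,-.2685],[.5281,-.269]):
    best=[]
    for yaw in range(20,66,3):
        a=np.radians(yaw); 
        P=[[c[0]+r*np.cos(a),c[1]+r*np.sin(a),.065] for r in (.012,.0155,.019)]
        print(yaw,proj(T,P).round(1).tolist())
    break
I=T['image'].astype(int); print((np.minimum(I[...,0],I[...,1])-I[...,2])[189:198,387:397])
print('S'); I=S['image'].astype(int); print((np.minimum(I[...,0],I[...,1])-I[...,2])[251:266,303:322])
for yaw in (30,40,50): 
    a=np.radians(yaw);print(yaw,proj(S,[[.529+r*np.cos(a),-.2702+r*np.sin(a),.065] for r in (.012,.0155,.019)]).round(1).tolist())
E
```

```text
20 [[394.2, 193.5], [393.7, 192.0], [393.1, 190.6]]
23 [[394.0, 193.6], [393.4, 192.2], [392.7, 190.8]]
26 [[393.7, 193.7], [393.0, 192.3], [392.3, 191.0]]
29 [[393.5, 193.8], [392.7, 192.5], [392.0, 191.2]]
32 [[393.3, 193.9], [392.4, 192.7], [391.6, 191.4]]
35 [[393.1, 194.1], [392.1, 192.9], [391.2, 191.6]]
38 [[392.8, 194.2], [391.9, 193.1], [390.9, 191.9]]
41 [[392.6, 194.4], [391.6, 193.3], [390.6, 192.2]]
44 [[392.4, 194.6], [391.3, 193.5], [390.3, 192.4]]
47 [[392.2, 194.8], [391.1, 193.8], [390.0, 192.8]]
50 [[392.1, 195.0], [390.9, 194.0], [389.7, 193.1]]
53 [[391.9, 195.2], [390.7, 194.3], [389.4, 193.4]]
56 [[391.8, 195.4], [390.5, 194.6], [389.2, 193.8]]
59 [[391.6, 195.7], [390.3, 194.9], [389.0, 194.1]]
62 [[391.5, 195.9], [390.1, 195.2], [388.8, 194.5]]
65 [[391.4, 196.2], [390.0, 195.5], [388.6, 194.9]]
[[ 61  61  60  62  61  60  62  63  61  60]
 [ 62  61  60  60  60  59  49  36  28  32]
 [ 62  63  58  65  73  36  -7 -16 -13 -11]
 [ 65  63  62 122 194 115  30 -15 -12 -10]
 [ 64  61  38  53 109 140  58  -5 -11  -6]
 [ 62  44   4 -21  10 108 113  35  -6  -9]
 [ 54  14 
[... 793 characters left out ...]
-5  -2  10  20  20  13   1  -5  -7  -7  -7  -6  -6
   -5]
 [ -5  -5  -4  -4  -4  -4  -4   2   6   3  -1  -4  -5  -7  -8  -6  -7  -6
   -6]
 [ -6  -6  -4  -4  -4  -4  -4  -3  -3  -4  -4  -4  -5  -6  -6  -7  -6  -6
   -6]
 [ -5  -5  -4  -4  -3  -4  -4  -3  -5  -5  -5  -6  -4  -5  -5  -4  -5  -4
   -5]
 [ -6  -5  -4  -4  -5  -4  -5  -5  -5  -5  -4  -4  -1   7  13   9   8   8
    7]
 [ -6  -6  -5  -5  -6  -5  -5  -5  -6  -5  -6  -2  11  27  34  33  30  30
   30]
 [ -6  -7  -6  -5  -5  -5  -6  -5  -6  -6  -4   6  23  40  45  43  42  42
   41]]
30 [[311.7, 259.8], [313.3, 259.2], [314.8, 258.6]]
40 [[311.0, 259.3], [312.4, 258.5], [313.8, 257.8]]
50 [[310.2, 258.8], [311.4, 258.0], [312.6, 257.1]]
```

>>> carry_out --plan '[0,0,0.12,-0.007,0.038,0,0.005,0,0,0.24,-0.014,0.076,0,0.005,0,0,0.36,-0.021,0.114,0,0.005,0,0,0.48,-0.028,0.152,0,0.005,0,0,0.6,-0.0355,0.19,0,0.005]'

```text
t: 13.07
tcp_pos: [0.4548, 0.1048, 0.1916]
ee_rot: [[-0.749, 0.663, -0.006], [0.663, 0.749, -0.002], [0.003, -0.005, -1.0]]
force: [1.0, 0.5, -1.6]
gripper_width: 0.21
```

```bash
python3 st.py
```

```text
13.07 [ 17.   17.  -39.2 116.7  13.7  51.2  18.8] [0.4548 0.1048 0.1916] yaw y 48.48 tilt [-0.006  -0.0019] [ 1.02  0.51 -1.64] [ 0.07 -0.05 -0.01] 0.21040763765644974
```

>>> carry_out --plan '[0.002,-0.006,0.06,-0.004,0.025,0,0.005,0.002,-0.006,0.0925,-0.0075,0.04,0,0.005,0.002,-0.006,0.0925,-0.0085,0.0455,0,0.005,0.002,-0.006,0.0925,-0.0085,0.046,0,0.005,0.002,-0.006,0.0925,-0.0085,0.046,-0.005,0.005]'

```text
t: 13.48
tcp_pos: [0.4474, 0.1493, 0.1869]
ee_rot: [[-0.805, 0.593, 0.001], [0.593, 0.805, -0.001], [-0.002, -0.0, -1.0]]
force: [0.8, 0.4, -1.0]
gripper_width: 0.209
```

>>> carry_out --plan '[0,0,0,0,0,0,0.005,0,0,0,0,0,0,0.005]'

```text
t: 13.65
tcp_pos: [0.4478, 0.1472, 0.1864]
ee_rot: [[-0.803, 0.597, 0.0], [0.597, 0.803, -0.002], [-0.002, -0.001, -1.0]]
force: [-0.1, 0.3, -1.8]
gripper_width: 0.207
```

```bash
python3 st.py; python3 f.py 14
```

```text
13.65 [ 12.9  18.2 -40.8 116.5  15.4  50.6  16.9] [0.4478 0.1472 0.1864] yaw y 53.37 tilt [ 0.0005 -0.0021] [-0.12  0.26 -1.77] [-0.01 -0.03 -0.02] 0.20692270048389752
top 198 230
side 274 130
```

View pics/side_14.png

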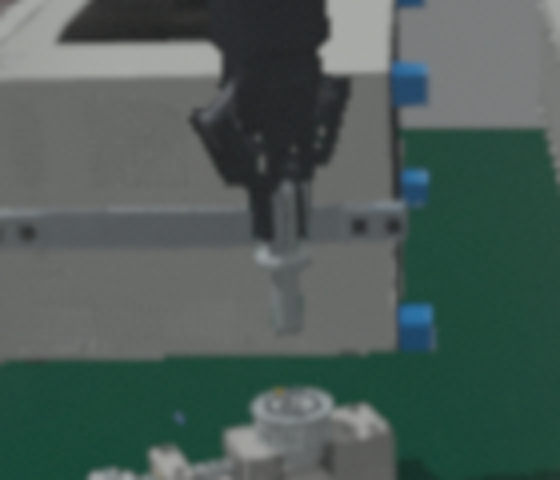

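View pics/top_14.png

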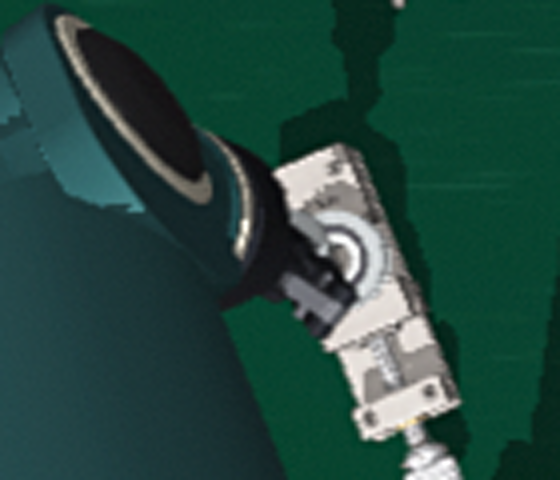

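>>> carry_out --plan '[0.001,0,0.007,-0.0015,0.004,0,0.005,0.001,0,0.007,-0.0015,0.004,-0.015,0.005,0.001,0,0.007,-0.0015,0.004,-0.03,0.005,0.001,0,0.007,-0.0015,0.004,-0.042,0.005,0.001,0,0.007,-0.0015,0.004,-0.044,0.005]'

```text
t: 14.17
tcp_pos: [0.445, 0.1514, 0.1409]
ee_rot: [[-0.807, 0.59, -0.002], [0.59, 0.807, -0.001], [0.001, -0.002, -1.0]]
force: [-0.6, 0.2, -2.5]
gripper_width: 0.209
```

>>> carry_out --plan '[0,0,0,0,0,0,0.005,0,0,0,0,0,0,0.005]'

```text
t: 14.33
tcp_pos: [0.445, 0.1515, 0.141]
ee_rot: [[-0.807, 0.59, -0.003], [0.59, 0.807, -0.001], [0.002, -0.003, -1.0]]
force: [0.0, 0.4, -2.3]
gripper_width: 0.208
```

```bash
python3 st.py; python3 f.py 15
```

```text
14.33 [ 10.   22.3 -38.8 118.7  19.5  45.4  13.2] [0.445  0.1515 0.141 ] yaw y 53.85 tilt [-0.0028 -0.0012] [ 0.02  0.41 -2.34] [0.   0.05 0.03] 0.20796453886080324
top 202 233
side 274 146
```

View pics/side_15.png

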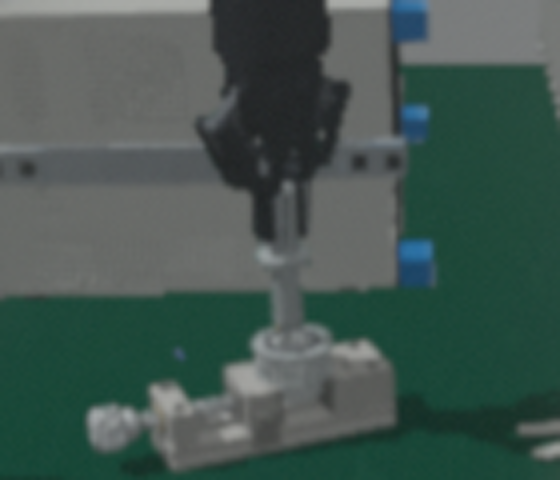

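View pics/top_15.png

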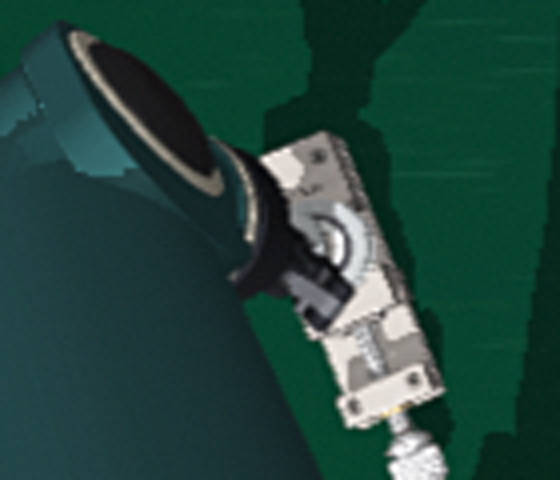

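>>> carry_out --plan '[0.001,-0.003,0,0.0013,-0.0003,-0.003,0.005,0.001,-0.003,0,0.0013,-0.0003,-0.007,0.005,0.001,-0.003,0,0.0013,-0.0003,-0.011,0.005,0.001,-0.003,0,0.0013,-0.0003,-0.014,0.005,0.001,-0.003,0,0.0013,-0.0003,-0.014,0.005]'

```text
t: 14.85
tcp_pos: [0.4462, 0.1511, 0.1267]
ee_rot: [[-0.807, 0.59, 0.0], [0.59, 0.807, -0.0], [-0.0, -0.0, -1.0]]
force: [0.2, 0.1, -2.3]
gripper_width: 0.212
```

```bash
python3 st.py
```

```text
14.85 [  9.2  23.6 -37.9 119.3  20.9  43.6  12.1] [0.4462 0.1511 0.1267] yaw y 53.84 tilt [ 0.0002 -0.0003] [ 0.19  0.07 -2.32] [ 0.01  0.06 -0.01] 0.21162132524690794
```

>>> carry_out --plan '[0,0,0,0,0,-0.005,0.005,0,0,0,0,0,-0.01,0.005,0,0,0,0,0,-0.015,0.005,0,0,0,0,0,-0.018,0.005,0,0,0,0,0,-0.018,0.005]'

```text
t: 15.27
tcp_pos: [0.446, 0.1512, 0.108]
ee_rot: [[-0.807, 0.59, -0.001], [0.59, 0.807, -0.0], [0.0, -0.001, -1.0]]
force: [-0.2, 0.1, -2.4]
gripper_width: 0.209
```

```bash
python3 st.py; python3 f.py 16
```

```text
15.27 [  8.   25.4 -36.7 120.   22.7  41.5  10.5] [0.446  0.1512 0.108 ] yaw y 53.85 tilt [-0.0006 -0.0002] [-0.17  0.07 -2.38] [-0.01 -0.07  0.01] 0.2092748065092498
top 206 233
side 275 157
```

View pics/side_16.png

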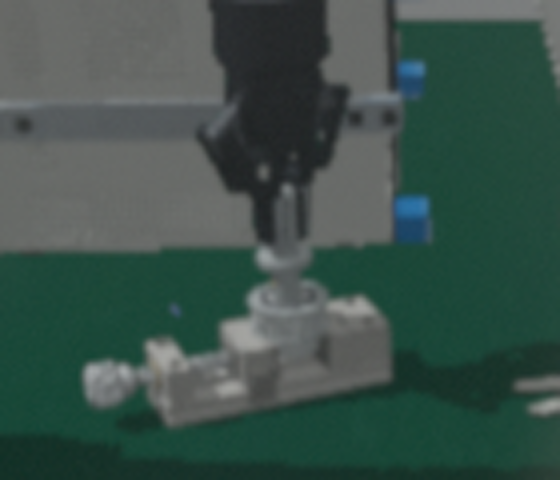

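Nose is in the bore. Now try the key gently, watching the force.

>>> carry_out --plan '[0,0,0,0,0,-0.002,0.005,0,0,0,0,0,-0.004,0.005,0,0,0,0,0,-0.006,0.005,0,0,0,0,0,-0.006,0.005]'

```text
t: 15.7
tcp_pos: [0.446, 0.1511, 0.1023]
ee_rot: [[-0.807, 0.59, -0.001], [0.59, 0.807, -0.0], [0.0, -0.001, -1.0]]
force: [0.7, 0.4, -2.4]
gripper_width: 0.216
```

```bash
python3 st.py
```

```text
15.7 [  7.6  25.9 -36.3 120.2  23.3  40.8  10. ] [0.446  0.1511 0.1023] yaw y 53.85 tilt [-0.0005 -0.0004] [ 0.71  0.39 -2.44] [ 0.06 -0.1   0.05] 0.21585720082090082
```

>>> carry_out --plan '[0,0,0,0,0,-0.002,0.005,0,0,0,0,0,-0.004,0.005,0,0,0,0,0,-0.005,0.005,0,0,0,0,0,-0.005,0.005]'

```text
t: 16.03
tcp_pos: [0.446, 0.1511, 0.0971]
ee_rot: [[-0.807, 0.59, -0.001], [0.59, 0.807, -0.0], [0.0, -0.001, -1.0]]
force: [-1.0, 0.2, -1.7]
gripper_width: 0.211
```

```bash
python3 st.py
```

```text
16.03 [  7.3  26.4 -35.9 120.4  23.8  40.2   9.5] [0.446  0.1511 0.0971] yaw y 53.85 tilt [-0.0006 -0.0003] [-0.97  0.19 -1.67] [ 0.05 -0.06  0.01] 0.2108317187317063
```

>>> carry_out --plan '[0,0,0,0,0,-0.003,0.005,0,0,0,0,0,-0.006,0.005,0,0,0,0,0,-0.009,0.005,0,0,0,0,0,-0.01,0.005]'

```text
t: 16.37
tcp_pos: [0.446, 0.1512, 0.0866]
ee_rot: [[-0.808, 0.59, -0.001], [0.59, 0.808, -0.0], [0.001, -0.001, -1.0]]
force: [-0.1, -0.9, -1.4]
gripper_width: 0.208
```

```bash
python3 st.py; python3 f.py 17
```

```text
16.37 [  6.5  27.4 -35.1 120.7  24.8  39.    8.6] [0.446  0.1512 0.0866] yaw y 53.86 tilt [-0.0008 -0.0001] [-0.07 -0.88 -1.43] [ 0.06 -0.11 -0.03] 0.20826904549894493
top 209 234
side 276 165
```

View pics/side_17.png

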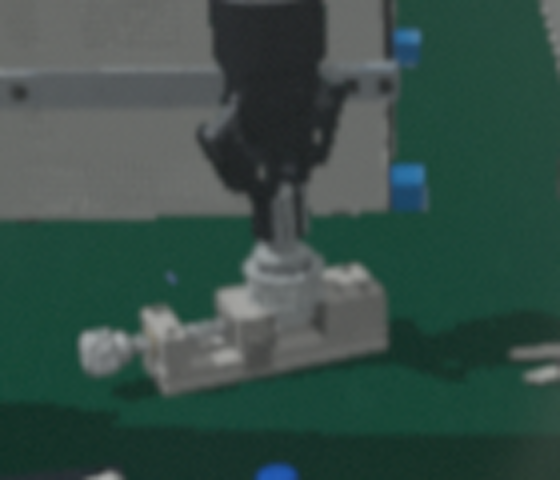

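Collar is just at the spring. Press down.

>>> carry_out --plan '[0,0,0,0,0,-0.001,0.005,0,0,0,0,0,-0.002,0.005,0,0,0,0,0,-0.003,0.005,0,0,0,0,0,-0.004,0.005,0,0,0,0,0,-0.004,0.005]' --newtons 110

```text
t: 16.88
tcp_pos: [0.4461, 0.1513, 0.0831]
ee_rot: [[-0.808, 0.59, -0.001], [0.59, 0.808, -0.0], [0.0, -0.001, -1.0]]
force: [-1.5, -0.8, 6.4]
gripper_width: 0.209
```

```bash
python3 st.py
```

```text
16.88 [  6.3  27.8 -34.8 120.8  25.2  38.6   8.3] [0.4461 0.1513 0.0831] yaw y 53.86 tilt [-0.0005 -0.0004] [-1.46 -0.76  6.37] [-0.14  0.33 -0.02] 0.20892822430605124
```

>>> carry_out --plan '[0,0,0,0,0,-0.001,0.005,0,0,0,0,0,-0.002,0.005,0,0,0,0,0,-0.003,0.005,0,0,0,0,0,-0.003,0.005]'

```text
t: 17.22
tcp_pos: [0.4462, 0.1514, 0.0822]
ee_rot: [[-0.808, 0.59, 0.0], [0.59, 0.808, -0.003], [-0.002, -0.002, -1.0]]
force: [-8.5, -4.1, 28.6]
gripper_width: 0.209
```

```bash
python3 st.py
```

```text
17.22 [  6.   27.8 -34.7 120.8  25.5  38.6   8. ] [0.4462 0.1514 0.0822] yaw y 53.87 tilt [ 0.0002 -0.0027] [-8.52 -4.09 28.56] [-0.8   1.83 -0.02] 0.2085459804589718
```

>>> carry_out --plan '[0,0,0,-0.0003,0,-0.002,0.005,0,0,0,-0.0003,0,-0.002,0.005,0,0,0,-0.0003,0,-0.002,0.005,0,0,0,-0.0003,0,-0.002,0.005]'

```text
t: 17.55
tcp_pos: [0.4462, 0.1514, 0.0822]
ee_rot: [[-0.808, 0.589, 0.002], [0.589, 0.808, -0.005], [-0.004, -0.003, -1.0]]
force: [-7.4, -3.4, 25.5]
gripper_width: 0.211
```

```bash
python3 st.py; python3 f.py 18; python3 st.py; python3 - <<'E'
from h import *
for n in ('side',):
    p=arm.snapshot(n); c=cloud(p).reshape(-1,3)
    q=c[(np.hypot(c[:,0]-.446,c[:,1]-.151)<.035)&(c[:,2]>.055)&(c[:,2]<.085)]
    print(np.histogram(q[:,2],bins=np.arange(.055,.0851,.0025)))
E
python3 st.py
```

```text
17.55 [  5.9  27.8 -34.6 120.8  25.6  38.6   7.9] [0.4462 0.1514 0.0822] yaw y 53.88 tilt [ 0.0015 -0.0045] [-7.37 -3.43 25.46] [-0.68  1.58 -0.01] 0.21095483871986154
top 209 234
side 276 166
17.65 [  5.9  27.8 -34.6 120.8  25.6  38.6   7.9] [0.4462 0.1514 0.0822] yaw y 53.88 tilt [ 0.0015 -0.0046] [-7.7  -3.48 25.69] [-0.62  1.51  0.04] 0.20621815437502988
(array([15, 17, 15, 14, 19, 50, 16, 20, 27,  5,  5,  7]), array([0.055 , 0.0575, 0.06  , 0.0625, 0.065 , 0.0675, 0.07  , 0.0725,
       0.075 , 0.0775, 0.08  , 0.0825, 0.085 ]))
17.7 [  5.9  27.8 -34.6 120.8  25.6  38.6   7.9] [0.4462 0.1514 0.0822] yaw y 53.88 tilt [ 0.0015 -0.0045] [-7.81 -3.16 24.32] [-0.69  1.56  0.01] 0.20818363473302928
```

View pics/side_18.png

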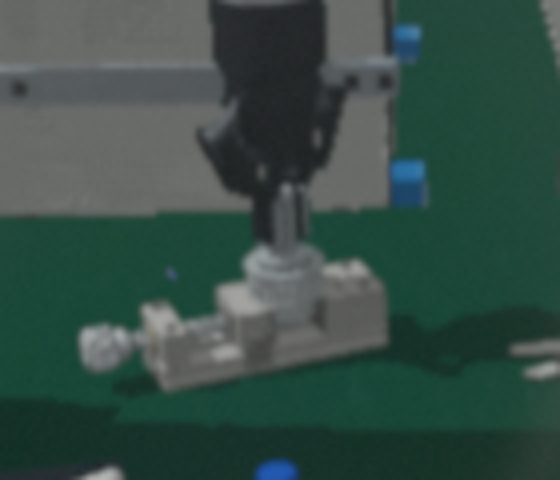

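>>> carry_out --plan '[0.004,0.0015,0,-0.0003,0,-0.0022,0.005,0.004,0.0015,0,-0.0003,0,-0.0022,0.005,0.004,0.0015,0,-0.0003,0,-0.0022,0.005,0.004,0.0015,0,-0.0003,0,-0.0022,0.005]'

```text
t: 18.03
tcp_pos: [0.4462, 0.1513, 0.0822]
ee_rot: [[-0.808, 0.59, 0.001], [0.59, 0.808, -0.003], [-0.003, -0.001, -1.0]]
force: [-7.8, -3.9, 26.9]
gripper_width: 0.204
```

```bash
python3 st.py; python3 - <<'E'
from h import *
p=arm.snapshot('top'); save(p,'top_final.png'); p=arm.snapshot('side')
E
python3 st.py
```

```text
18.03 [  6.   27.8 -34.6 120.9  25.5  38.5   8. ] [0.4462 0.1513 0.0822] yaw y 53.88 tilt [ 0.0014 -0.0026] [-7.78 -3.94 26.86] [-0.78  1.69  0.05] 0.2038437863780817
18.13 [  6.   27.8 -34.6 120.9  25.5  38.5   8. ] [0.4462 0.1513 0.0822] yaw y 53.88 tilt [ 0.0014 -0.0026] [-6.47 -3.01 28.1 ] [-0.84  1.71  0.  ] 0.20825119778852436
```

View pics/top_final.png

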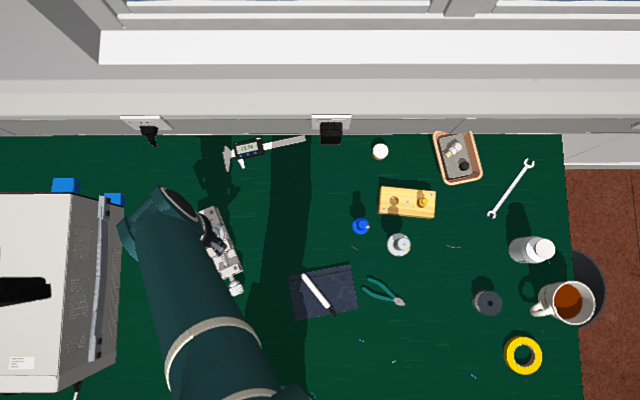

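Everything else is undisturbed: the plain shaft is still at (423,202), and the blue and big grey look-alikes at (361,226) and (399,244). The push is steady at about 27 N.

```bash
python3 -c "
from bench import arm; print(arm.job_done())"
```

```text
the job is handed in; nothing more can be done
None
```

I handed the job in at about 18 s, with the keyed shaft still gripped and pressed home in the pulley.

- **Pulley:** I set it in the vise gap and let go of it. Depth readings put its top face at 68–69 mm, where 68 mm is fully seated. The top camera shows the face flat. The side camera's plane fit showed a slight slope, but on few points.
- **Shaft:** I took the smaller grey one from the block and lowered its nose into the bore. I turned it before inserting, to line its key up with the keyway using the paint marks. The key went in with no resistance, so I did not have to search for it by turning.
- **Pressed home:** The force rose through the spring to about 8 N, then sharply to about 27 N. The stop came with the tool at 82.2 mm, the height worked out for fully home. Height and force stayed the same over the last few readings.

**Last checks:** There is a small side force of about 8 N and a tilt of about 0.003 rad. The calibrated views are too coarse to see the spring itself, so "flush" rests on the height and the force. The last top picture shows the other things on the bench where they were.

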